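Unlatch the brick tote and hold its gate wide

ROBOT

A 6-joint arm with a two-finger parallel gripper is mounted at the origin on the work surface; the furniture and walls round the work are solid. World frame = base frame: x ahead of the robot, y to its left, z up, the work surface at z = 0. Lengths are in mm, angles in rad, forces in N, time in s.
With the tool pointing down it reaches from about 250 to 775 mm from the base axis. Payload 8.9 kg.
Tool frame: the origin (TCP) lies at the very end of the fingers, on their centre line; the grasp point (between the pads) lies 19 mm behind it; z points along the fingers, y is the line along which they close (so a half turn about z gives the same grasp; the last joint's range is limited). The gripper opens to 85 mm and grips with 20 to 120 N. Pads are 22 mm wide; open, the fingers measure 114 mm over their backs; the gripper's body (76 mm by 85 mm) begins 54 mm behind the grasp point. The pads swing forward as they close: fully open they stand 13 mm farther back than shut.
Start: joints at [1.066, 0.291, -0.153, 1.127, 0, 1.431], TCP at [187.785, 490.266, 206.105] pointing down, gripper open.
Joint ranges: [-2.52, 2.52], [-0.91, 1.74], [-1.3, 1.37], [-1.96, 2.02], [-1.52, 1.47], [-3.14, 3.14]. Speed limits (rad/s): [2.22, 2.22, 2.79, 3.14, 3.14, 3.14].

INTERFACE

Orientations are given as a unit quaternion [x, y, z, w].
In Python, from plant import bot, capture gives the robot as it stands. The module is installed in compiled form; this text tells all that it offers.
- The arm moves only by the tool play_rows, never from a script. Its argument "rows" is a list of rows, each an object of numbers: "tx", "ty", "tz": the shift along the tool's x, y, z in cm; "yaw": the turn about the tool's z in degrees. In form: [{"tx": .., "ty": .., "tz": .., "yaw": ..}, ...]. A call has 1 to 5 rows; each row is the pose to reach, as a shift and turn from the pose commanded when the call began, along the tool's axes at that moment; what a row does not reach only later rows make up. A row lasts 1/12 s, in which the tool goes at most 41.7 mm and 7.16 degrees, less where a joint would pass 70% of its speed; a pose out of reach is approached as far as the arm can. A call with a gripper value outside its range is refused whole. "fingers" is the finger opening in cm, from 0 to 8.54, set as the call begins (left out, the last holds). The fingers move at their own pace and stop on an object; "force" is the grip in N (left out, the last holds). Time passes only in rows, so rows that repeat a pose let the fingers close. It gives the time, the measured TCP pose, the force, the opening and the grip force at its end, in the units of the state.
- bot.state(): the state, without advancing time (a new reading comes with each control period).
- capture(name): name is "side" or "top" or "wrist"; returns a dict with "frame" (400x640x3 uint8, red, green, blue), "depth" (400x640 float32, mm along the optical axis (not along the pixel's ray), 0 where there is no reading), "mtx" (3x3 intrinsics, pixels), "R" (3x3) and "t" (3): a world point X has camera coordinates R X + t. Camera axes: x right, y down, z forward; pixel columns grow to the right and rows downward; lengths in mm; the calibration is good to about 2 mm. A picture is of the moment at which its call begins.
- bot.finish_job(): hands the job in; it is judged then, once.
The state is a dict: "time": time; "joints": joint angles; "joint_vel": joint speeds; "tau": joint torques, N m; "tcp_pos": TCP position; "tcp_rot": TCP orientation; "contact_force": force on the tool from outside, world axes, zero at the start; "moment": the same for the moment, N m; "gripper_width": finger opening in mm; "gripper_force": force on a finger pad.
Only numpy, scipy, OpenCV 4.12 (cv2) and the standard library are available. Lean on these libraries where they do the work, as an engineer would, in place of code of your own. Each camera call takes 0.05 s, during which the arm holds its last target. There are 200 camera calls.

TASK

A mate is about to lift the bricks out of the blue mesh tote with both hands, so open its gate for them: first squeeze the red safety tab on the latch post fully back towards its black lug, so that it clicks over and stays, then squeeze the two black grips on top of the gate together to draw the bolt, and swing the gate towards you past its half-open detent until it stands wide open, about square to the tote's front. The gate springs back when let go, so finish while still holding it steadily wide open with the fingers, with the safety tab left released and the reel, float and rule on the table undisturbed.

Things in the scene. Friction and masses are not known exactly. Their poses are not given: they have to be found in the camera images.
- tote: blue steel-framed mesh tote, 302 mm deep (its x), 240 mm wide (its y), fixed to the bench, two bricks inside; nothing but the catches on top stands over 170 mm. Origin: centre of its underside; z up. Its -x side faces the robot and is closed by the gate; hinge at the front left corner (+y), latch post at the front right (-y)
- safety_grip (a point): point fixed to the tote over the latch post, 197 mm above the bench: with the tab at rest, midway between the outer gripping faces of the red safety tab (tote's -x side, moves) and the black lug (+x side, fixed). The faces look along the tote's x, 58 mm apart at rest, 44 mm with the tab fully squeezed; 20 mm wide, free to grip from z = 173 to 213 mm
- gate_grip (a point): point on the gate, 197 mm above the bench, 105 mm from the hinge axis: with the bolt at rest, midway between the outer faces of the two black upright grips. Hinge-side grip fixed (face 76 mm from the hinge axis); the other carries the bolt and moves to the hinge (face at 134 mm, fully squeezed 120 mm). Faces look along the gate, 22 mm wide, free from z = 170 to 212 mm
- gate_hinge (a point): point on the gate's vertical hinge axis, 197 mm above the bench; turns with the gate, its y axis points along the gate from latch to hinge, z up. The gate is 190 mm long from this axis, 16 mm thick, 34 to 150 mm high; shut, it runs from here along the tote's -y
- safety (a joint): travel of the red safety tab along the tote's +x, m: 0 locked, 0.014 fully squeezed; clicks over a sprung ball half way (about 12 N), then stays. While locked its tooth blocks the bolt, which then yields only 1.5 to 3 mm
- bolt (a joint): travel of the bolt and its moving grip, m: 0 shot, 0.014 fully squeezed; springs back (6 N at the start, 12 N when fully squeezed). The gate is free from 0.011 on
- gate (a joint): swing of the gate, rad: 0 shut, grows as its free end comes towards the robot (clockwise from above), stop at 1.5. A spring pulls it shut (0.12 N m shut, 0.3 N m wide open); a sprung roller detent resists from 0.25 to 0.6 (up to 1.2 N m, some 11 N at the grips); let go beyond it, the gate falls back to rest at about 0.95
- line_reel: orange reel of line, 66 mm across, 60 mm high, standing on the bench to the right; leave alone. Origin: centre of its underside
- wooden_float: wooden plasterer's float, 85 x 180 x 70 mm, on the bench to the right; leave alone. Origin: centre of its underside
- folding_rule: folded pale yellow rule, 17 x 239 x 18 mm, on the bench to the left; leave alone. Origin: centre of its underside

How it is judged:
By the outcome, as a careful person would: the job done as asked, in the order asked, and still so for the second after the job is handed in, while the arm keeps its last pose, push and grip.
It also fails if it takes over 42 s, if anything falls off the work surface, if the arm or the gripper's body presses on something with over 40 N, if the wrist force passes 120 N, or if a joint passes its speed limit or range.

## Working session

There is one attempt and no reset: what is moved stays moved. The work goes in short steps, Python scripts to look and compute and a tool call to move; the robot and the scene stay as the last step left them, time stands still between calls to the robot, and variables do not carry over. Pictures are saved under pics/ and viewed, at most 10 in all, crops included, and the job is handed in when it is done.

Besides the shell and the picture viewer there is one more tool, called after "Emit:" as name(argument=value, ...), one argument or row to a line, values as JSON. play_rows: Moves the arm, as the interface text tells. Its arguments: {"type":"object","properties":{"rows":{"type":"array"},"fingers":{"type":"number"},"force":{"type":"number"}},"required":["rows"]}

```bash
mkdir -p pics; ls
python3 - <<'E'
from plant import bot,capture
import cv2,numpy as np
s=bot.state();print({k:(np.round(v,3).tolist()) for k,v in s.items()})
for n in ["top","side"]:
    c=capture(n);np.savez(f"{n}0.npz",**c);cv2.imwrite(f"pics/{n}0.png",c["frame"][:,:,::-1]);print(n,c["mtx"].round(1).tolist(),c["R"].round(3).tolist(),c["t"].round(1))
E
```

```text
pics
{'time': 0.0, 'joints': [1.066, 0.291, -0.154, 1.127, -0.0, 1.431], 'joint_vel': [-0.0, -0.0, -0.001, 0.001, -0.002, -0.0], 'tau': [-0.003, -53.714, 33.137, 0.016, -0.0, -0.0], 'tcp_pos': [187.537, 489.851, 205.519], 'tcp_rot': [0.182, 0.983, -0.001, -0.0], 'contact_force': [0.215, 0.152, -0.375], 'moment': [0.005, 0.009, 0.013], 'gripper_force': 0.0, 'gripper_width': 85.346}
top [[471.6, 0.0, 313.5], [0.0, 471.6, 204.9], [0.0, 0.0, 1.0]] [[-0.021, -1.0, -0.014], [-0.995, 0.023, -0.094], [0.094, 0.011, -0.996]] [  -8.7  631.  1338.4]
side [[444.3, 0.0, 312.4], [0.0, 444.3, 198.3], [0.0, 0.0, 1.0]] [[-0.978, -0.211, -0.001], [-0.153, 0.712, -0.686], [0.145, -0.67, -0.728]] [ 581.4  226.8 1161.8]
```

View pics/top0.png

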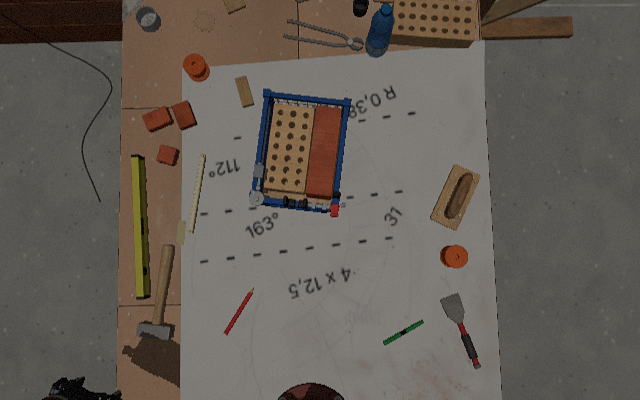

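View pics/side0.png

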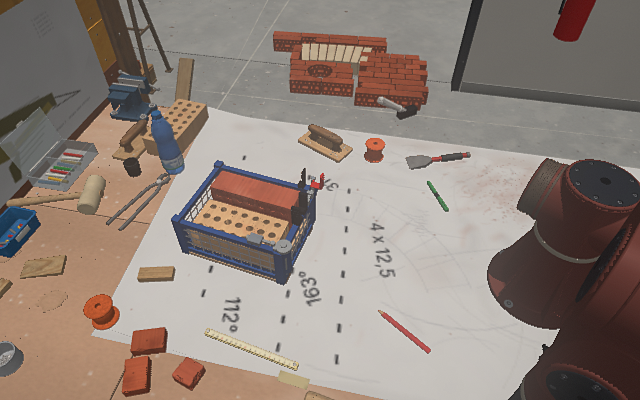

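The top view shows the tote with its front facing the robot: hinge corner near (256,198), grips at about (285-305,202), red tab at (335,210). The side view shows the same, with the catches near (305,180). Next I'll measure with depth and colour.

```bash
cat > h.py <<'E'
import numpy as np,cv2
def cloud(c):
    d=c["depth"];v,u=np.mgrid[:400,:640]
    p=np.stack([u,v,np.ones_like(u)],-1)@np.linalg.inv(c["mtx"]).T*d[...,None]
    return (p-c["t"])@c["R"]
def proj(c,X):
    q=c["R"]@np.array(X,float)+c["t"];q=c["mtx"]@q;return q[:2]/q[2]
E
python3 - <<'E'
from h import *
for n in ["top","side"]:
    c=dict(np.load(n+"0.npz"));P=cloud(c);f=c["frame"];hsv=cv2.cvtColor(f,cv2.COLOR_RGB2HSV)
    H,S,V=[hsv[...,i].astype(int) for i in range(3)]
    ok=c["depth"]>0
    x,y,z=P[...,0],P[...,1],P[...,2]
    box=ok&(x>300)&(x<900)&(abs(y)<280)
    blue=box&(H>105)&(H<125)&(S>130)&(V>40)&(z>20)&(z<200)&(x<820)
    print(n,"blue",blue.sum(),np.percentile(z[blue],[5,50,95,99]))
    r=blue&(z>np.percentile(z[blue],97)-15)
    R=cv2.minAreaRect(P[r][:,:2].astype(np.float32));print(R,cv2.boxPoints(R).round(1).tolist(),z[r].mean())
    hi=box&(z>180)&(z<230)
    red=hi&((H<6)|(H>172))&(S>130)
    blk=hi&(V<60)
    for nm,m in [("red",red),("blk",blk),("hi",hi)]:
        k,l,st,ce=cv2.connectedComponentsWithStats(m.astype(np.uint8))
        for i in range(1,k):
            if st[i,4]>3:
                q=P[l==i];print(nm,st[i].tolist(),np.median(q,0).round(1),q.min(0).round(0),q.max(0).round(0))
    cr=f[150:230,230:380] if n=="top" else f[140:300,160:360]
    cv2.imwrite(f"pics/{n}0c.png",cv2.resize(cr[:,:,::-1],None,fx=5 if n=="top" else 3.5,fy=5 if n=="top" else 3.5,interpolation=cv2.INTER_CUBIC))
E
```

```text
top blue 788 [ 48.65475366 150.44377618 155.57916017 159.53965564]
((725.2813110351562, 16.70348358154297), (237.5067138671875, 216.95774841308594), 83.05994415283203) [[603.2000122070312, -88.0999984741211], [818.5999755859375, -114.30000305175781], [847.2999877929688, 121.5], [631.9000244140625, 147.6999969482422]] 151.04725922559956
red [330, 213, 8, 4, 29] [589.1 -75.5 212.1] [584. -83. 186.] [592. -66. 217.]
blk [333, 193, 8, 4, 30] [639.4 -83.2 212.6] [636. -92. 187.] [643. -74. 222.]
blk [283, 196, 5, 9, 36] [627.8  46.8 212.1] [619.  43. 190.] [638.  53. 217.]
blk [303, 199, 4, 8, 31] [619.4  -3.  211.4] [612.  -6. 195.] [630.   2. 216.]
hi [333, 193, 8, 4, 30] [639.4 -83.2 212.6] [636. -92. 187.] [643. -74. 222.]
hi [283, 195, 5, 10, 39] [629.8  46.8 212. ] [619.  43. 190.] [641.  53. 217.]
hi [303, 198, 5, 9, 37] [621.6  -3.4 211.4] [612.  -8. 185.] [632.   2. 217.]
hi [330, 213, 9, 4, 31] [589.1 -75.5 212.1] [584. -85. 186.] [592. -66. 217.]
side blue 73 [147.15512531 149.30105454 152.20940808 154.41072109]
((725.952392578125, 10.950096130371094), (233.7725067138672, 191.42100524902344), 87.45252990722656) [[625.0999755859375, -101.5999984741211], [816.4000244140625, -110.0999984741211], [826.7999877929688, 123.5], [635.5, 132.0]] 149.5650143569351
red [320, 173, 4, 9, 21] [586.7 -72.  209.8] [582. -80. 196.] [590. -63. 214.]
blk [302, 168, 3, 8, 12] [636.4 -80.  210.1] [634. -89. 201.] [639. -68. 214.]
blk [299, 194, 1, 4, 4] [627.9   2.6 203.9] [628.  -0. 195.] [629.   4. 210.]
hi [301, 168, 5, 13, 51] [635.5 -77.3 201.1] [633. -89. 180.] [642. -68. 214.]
hi [320, 173, 5, 14, 49] [585.3 -69.6 201.9] [581. -85. 181.] [590. -60. 214.]
hi [299, 192, 9, 12, 94] [617.7   2.7 199. ] [608.  -5. 180.] [629.   7. 214.]
hi [291, 206, 9, 12, 96] [625.9  52.5 199.7] [616.  44. 181.] [637.  57. 212.]
```

View pics/top0c.png

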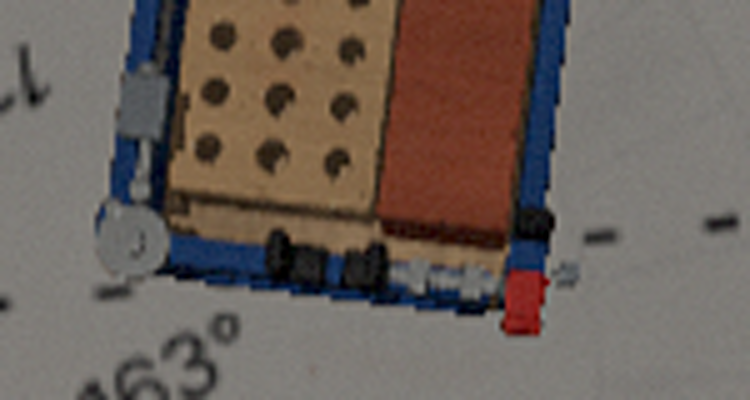

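View pics/side0c.png

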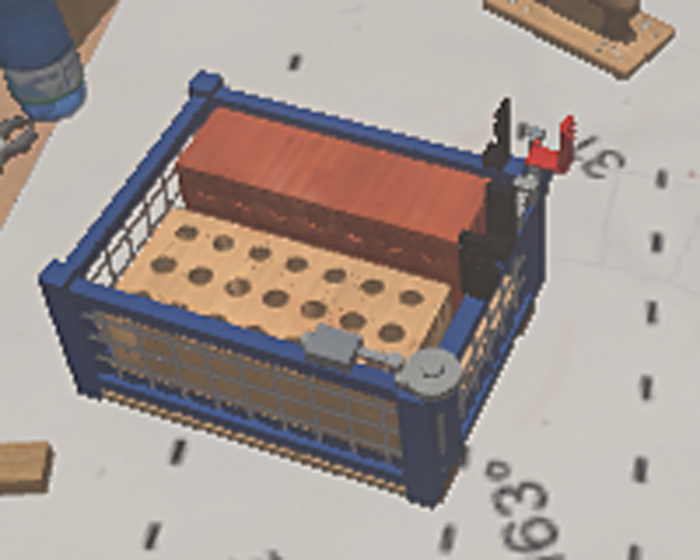

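The crops show the two black grips at about (280,255) and (365,265), and the red tab (525,300) opposite its black lug (533,222). The measured directions agree on a tote yaw of about -9°. Centre spacing is 50 mm for both pairs, which is 58 mm less the thickness of one upright, as expected. I'll go above the safety tab next.

```bash
cat >> h.py <<'E'
from scipy.spatial.transform import Rotation as Ro
def to(x,y,z,ang,p=None):
    """shift (cm) and yaw (deg) from the state's pose to a TCP position with tool y at world angle ang (deg)"""
    from plant import bot
    s=bot.state();M=Ro.from_quat(s["tcp_rot"]).as_matrix()
    d=M.T@(np.array([x,y,z])-s["tcp_pos"])/10
    a=np.degrees(np.arctan2(M[1,1],M[0,1]))
    print("t",round(s["time"],2),"pos",np.round(s["tcp_pos"],1),"ang",round(a,2),"-> shift",d.round(2),"yaw",round((a-ang+180)%360-180,2))
E
python3 -c "
from h import *
to(620,-79,265,-9)"
```

```text
t 0.1 pos [187.6 489.9 205.6] ang 69.04 -> shift [-60.73 -37.67  -5.91] yaw 78.04
```

Emit:
play_rows(
  rows=[
    {"tz": -4},
    {"tx": -4, "ty": -2.5, "tz": -6, "yaw": 7},
    {"tx": -8, "ty": -5, "tz": -6, "yaw": 14},
    {"tx": -11.4, "ty": -7, "tz": -6, "yaw": 21},
    {"tx": -14.8, "ty": -9, "tz": -6, "yaw": 28},
  ],
)

```text
schema error: expected keys tx, ty, tz, yaw
```

```bash
python3 -c "
from h import *
to(620,-79,265,-9)"
```

```text
t 0.1 pos [187.6 489.9 205.6] ang 69.04 -> shift [-60.73 -37.67  -5.91] yaw 78.04
```

Emit:
play_rows(
  rows=[
    {"tx": 0, "ty": 0, "tz": -4, "yaw": 0},
    {"tx": -4, "ty": -2.5, "tz": -6, "yaw": 7},
    {"tx": -7, "ty": -4.5, "tz": -6, "yaw": 14},
    {"tx": -10.4, "ty": -6.5, "tz": -6, "yaw": 21},
    {"tx": -13.8, "ty": -8.5, "tz": -6, "yaw": 28},
  ],
)

```text
time: 0.52
tcp_pos: [286.9, 360.2, 266.4]
tcp_rot: [0.417, 0.909, 0.0, 0.0]
contact_force: [1.7, 0.8, -0.1]
gripper_width: 85.4
gripper_force: 0.0
```

```bash
python3 -c "
from h import *
to(620,-79,265,-9)"
```

```text
t 0.52 pos [286.9 360.2 266.4] ang 40.76 -> shift [-55.02  -3.44   0.14] yaw 49.76
```

Emit:
play_rows(
  rows=[
    {"tx": -4, "ty": -0.2, "tz": 0, "yaw": 6},
    {"tx": -8, "ty": -0.5, "tz": 0, "yaw": 12},
    {"tx": -12, "ty": -0.7, "tz": 0, "yaw": 18},
    {"tx": -16, "ty": -1, "tz": 0, "yaw": 24},
    {"tx": -20, "ty": -1.2, "tz": 0, "yaw": 30},
  ],
)

```text
time: 0.93
tcp_pos: [409.1, 200.9, 266.0]
tcp_rot: [0.638, 0.77, -0.0, -0.0]
contact_force: [0.2, 1.2, -0.1]
gripper_width: 85.2
gripper_force: 0.0
```

```bash
python3 -c "
from h import *
to(620,-79,265,-9)"
```

```text
t 0.93 pos [409.1 200.9 266. ] ang 10.74 -> shift [-31.43  15.51   0.1 ] yaw 19.74
```

Emit:
play_rows(
  rows=[
    {"tx": -3.6, "ty": 1.8, "tz": 0, "yaw": 4},
    {"tx": -7.2, "ty": 3.6, "tz": 0, "yaw": 8},
    {"tx": -10.8, "ty": 5.3, "tz": 0, "yaw": 12},
    {"tx": -14.4, "ty": 7.1, "tz": 0, "yaw": 16},
    {"tx": -18, "ty": 8.9, "tz": 0, "yaw": 19.7},
  ],
)

```text
time: 1.35
tcp_pos: [531.0, 41.3, 265.9]
tcp_rot: [0.76, 0.65, -0.0, -0.0]
contact_force: [1.0, 0.3, 0.0]
gripper_width: 85.1
gripper_force: 0.0
```

```bash
python3 -c "
from h import *
to(620,-79,265,-9)
from plant import capture
c=capture('wrist');np.savez('w0.npz',**c);cv2.imwrite('pics/w0.png',c['frame'][:,:,::-1])
print(-c['R'].T@c['t'],c['R'].round(2).tolist())"
```

```text
t 1.35 pos [531.   41.3 265.9] ang -8.87 -> shift [-10.51  10.65   0.08] yaw 0.13
[542.98110998 119.01294237 433.81254045] [[0.99, -0.15, -0.0], [-0.15, -0.94, 0.31], [-0.05, -0.31, -0.95]]
```

View pics/w0.png

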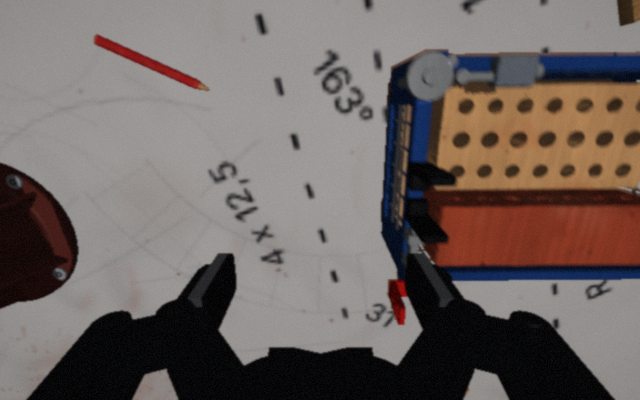

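The wrist view shows the hinge disc at (430,75), the two grips at (430,180) and (425,220), and the red tab at (398,300). The tote's sides run parallel to the image rows, so the tool yaw fits. I'll measure from this view.

```bash
cat > m.py <<'E'
from h import *
def meas(c,zl=176,zh=222,psi=-9,box=(540,700,-130,170)):
    P=cloud(c);x,y,z=[P[...,i] for i in range(3)];hsv=cv2.cvtColor(c["frame"],cv2.COLOR_RGB2HSV)
    m=(c["depth"]>0)&(x>box[0])&(x<box[1])&(y>box[2])&(y<box[3])&(z>zl)&(z<zh)
    a=np.radians(psi);X=np.array([np.cos(a),np.sin(a)]);Y=np.array([-X[1],X[0]])
    k,l,st,ce=cv2.connectedComponentsWithStats(m.astype(np.uint8))
    for i in range(1,k):
        if st[i,4]>15:
            q=P[l==i];u=q[:,:2]@X;v=q[:,:2]@Y
            print(st[i].tolist(),"rgb",np.median(c["frame"][l==i],0),"med",np.median(q,0).round(1),"totex",np.percentile(u,[2,98]).round(1),"totey",np.percentile(v,[2,98]).round(1),"z",np.percentile(q[:,2],[2,98]).round(0))
E
python3 - <<'E'
from m import *
c=dict(np.load('w0.npz'));meas(c)
P=cloud(c);f=c["frame"];hsv=cv2.cvtColor(f,cv2.COLOR_RGB2HSV).astype(int)
z=P[...,2];b=(hsv[...,0]>105)&(hsv[...,0]<125)&(hsv[...,1]>130)&(z>140)&(z<175)
# near-side rail, upper rail edges: line fits
for lo,hi in[(40,90),(255,290)]:
    m=b.copy();m[:lo]=0;m[hi:]=0;m[:,:450]=0
    q=P[m][:,:2].astype(np.float32);L=cv2.fitLine(q,cv2.DIST_HUBER,0,.01,.01).ravel();print(m.sum(),L,np.degrees(np.arctan(L[1]/L[0])),z[m].mean())
d=(hsv[...,1]<60)&(z>150)&(z<180);k,l,st,ce=cv2.connectedComponentsWithStats(d[:130,:].astype(np.uint8))
for i in range(1,k):
    if st[i,4]>50: q=P[:130][l==i];print(st[i],((q.min(0)+q.max(0))/2).round(1),np.ptp(q,axis=0).round(0))
E
```

```text
[414, 165, 42, 20, 627] rgb [10.  9. 10.] med [624.7  49.4 206.7] totex [601.4 621.7] totey [140.5 149.4] z [178. 213.]
[409, 217, 39, 25, 684] rgb [7. 6. 7.] med [6.186e+02 2.000e-01 2.025e+02] totex [602.1 622.8] totey [91.  98.5] z [177. 213.]
[389, 283, 17, 42, 454] rgb [79.5 11.   9. ] med [586.3 -70.9 203.7] totex [587.7 595.3] totey [ 7.9 26.4] z [177. 214.]
1774 [ 9.8811191e-01 -1.5373625e-01  7.5818652e+02  1.1722266e+02] -8.84351 149.86173311308707
2232 [ 9.8917896e-01 -1.4671396e-01  7.5994550e+02 -9.8260338e+01] -8.4365425 149.63769259280838
[ 404   49  140   52 3692] [680.2 125.6 158.1] [123.  42.  16.]
```

```bash
python3 -c "
from h import *
to(617.7,-80.4,265,-8.8);to(617.7,-80.4,178,-8.8)"
```

```text
t 1.4 pos [535.1  36.  265.2] ang -9.33 -> shift [-10.15  10.04   0.06] yaw -0.53
t 1.4 pos [535.1  36.  265.2] ang -9.33 -> shift [-10.12  10.02   8.76] yaw -0.53
```

Emit:
play_rows(
  rows=[
    {"tx": -2.5, "ty": 2.5, "tz": 0, "yaw": -0.5},
    {"tx": -5, "ty": 5, "tz": 0, "yaw": -0.5},
    {"tx": -7.5, "ty": 7.5, "tz": 0, "yaw": -0.5},
    {"tx": -10.1, "ty": 10, "tz": 0, "yaw": -0.5},
    {"tx": -10.1, "ty": 10, "tz": 0, "yaw": -0.5},
  ],
)

```text
time: 1.82
tcp_pos: [616.3, -76.8, 264.2]
tcp_rot: [0.757, 0.654, -0.001, 0.0]
contact_force: [-1.4, 0.0, -0.8]
gripper_width: 85.2
gripper_force: 0.0
```

Run:
```python
from m import *
from plant import capture
c=capture('wrist');np.savez('w1.npz',**c);cv2.imwrite('pics/w1.png',c['frame'][:,:,::-1])
meas(c)
to(617.7,-80.4,265,-8.8);to(617.7,-80.4,178,-8.8)
```

```text
[294, 23, 33, 23, 705] rgb [15. 17. 18.] med [627.3  44.  210.9] totex [602.4 623. ] totey [139.8 147.8] z [177. 213.]
[296, 102, 31, 14, 406] rgb [22. 22. 23.] med [620.2  -3.4 211.6] totex [603.  623.2] totey [88.7 98. ] z [201. 213.]
[280, 186, 14, 36, 407] rgb [55.  8.  7.] med [589.2 -73.4 209.4] totex [587.9 596.1] totey [ 7.4 25.9] z [178. 214.]
[342, 186, 12, 36, 345] rgb [6. 5. 6.] med [637.6 -80.4 209.9] totex [640.  647.1] totey [ 8.  26.6] z [179. 214.]
t 1.87 pos [614.9 -74.4 264.5] ang -8.34 -> shift [-0.55  0.37 -0.05] yaw 0.46
t 1.87 pos [614.9 -74.4 264.5] ang -8.34 -> shift [-0.55  0.38  8.65] yaw 0.46
```

View pics/w1.png

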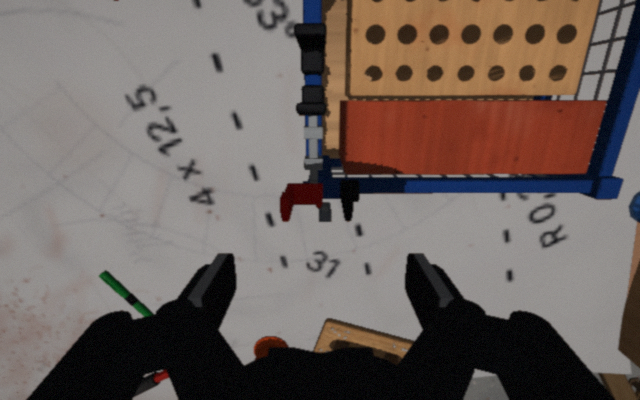

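The wrist view shows the tab (285,200) and lug (348,200) squarely between the open fingers once it descends. The outer faces measure 59 mm apart, as they should at rest.

Emit:
play_rows(
  rows=[
    {"tx": -0.55, "ty": 0.4, "tz": 0, "yaw": 0.4},
    {"tx": -0.55, "ty": 0.4, "tz": 0, "yaw": 0.4},
    {"tx": -0.55, "ty": 0.4, "tz": 0, "yaw": 0.4},
    {"tx": -0.55, "ty": 0.4, "tz": 1.5, "yaw": 0.4},
    {"tx": -0.55, "ty": 0.4, "tz": 1.5, "yaw": 0.4},
  ],
)

```text
time: 2.28
tcp_pos: [616.1, -76.6, 249.6]
tcp_rot: [0.758, 0.653, -0.001, -0.001]
contact_force: [-0.7, -0.2, -0.6]
gripper_width: 85.0
gripper_force: 0.0
```

Run:
```python
from h import *
to(618.4,-80.2,178,-8.8)
```

```text
t 2.28 pos [616.1 -76.6 249.6] ang -8.5 -> shift [-0.32  0.3   7.16] yaw 0.3
```

Emit:
play_rows(
  rows=[
    {"tx": -0.3, "ty": 0.3, "tz": 0, "yaw": 0.3},
    {"tx": -0.3, "ty": 0.3, "tz": 1.5, "yaw": 0.3},
    {"tx": -0.3, "ty": 0.3, "tz": 3, "yaw": 0.3},
    {"tx": -0.3, "ty": 0.3, "tz": 3, "yaw": 0.3},
    {"tx": -0.3, "ty": 0.3, "tz": 3, "yaw": 0.3},
  ],
)

```text
time: 2.7
tcp_pos: [619.4, -80.9, 221.5]
tcp_rot: [0.76, 0.65, -0.0, -0.0]
contact_force: [-0.6, -0.5, -0.6]
gripper_width: 85.5
gripper_force: 0.0
```

Run:
```python
from h import *
to(618.4,-80.2,178,-8.8)
```

```text
t 2.7 pos [619.4 -80.9 221.5] ang -8.85 -> shift [ 0.06 -0.11  4.35] yaw -0.05
```

Emit:
play_rows(
  rows=[
    {"tx": 0, "ty": 0, "tz": 1.5, "yaw": 0},
    {"tx": 0, "ty": 0, "tz": 3, "yaw": 0},
    {"tx": 0, "ty": 0, "tz": 4.3, "yaw": 0},
    {"tx": 0, "ty": 0, "tz": 4.3, "yaw": 0},
    {"tx": 0, "ty": 0, "tz": 4.3, "yaw": 0},
  ],
)

```text
time: 3.12
tcp_pos: [619.9, -81.1, 179.1]
tcp_rot: [0.76, 0.65, 0.0, 0.0]
contact_force: [-0.3, -1.0, 0.3]
gripper_width: 85.4
gripper_force: 0.0
```

Run:
```python
from h import *
to(618.4,-80.2,178,-8.8)
from plant import capture
c=capture('wrist');cv2.imwrite('pics/w2.png',c['frame'][120:400,150:500,::-1].repeat(2,0).repeat(2,1))
```

```text
t 3.12 pos [619.9 -81.1 179.1] ang -8.85 -> shift [ 0.07 -0.16  0.11] yaw -0.05
```

View pics/w2.png

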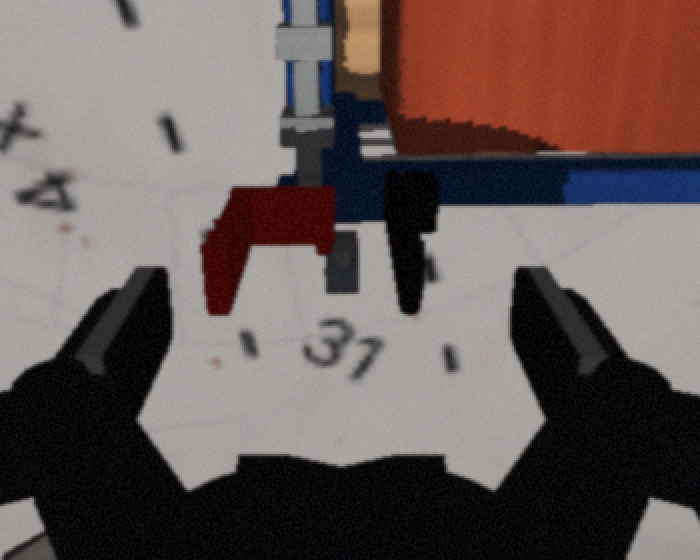

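The fingers straddle the tab (at about 220,250) and lug (at about 410,240). I'll check the sideways alignment by projecting the tips before closing.

Run:
```python
from m import *
from plant import capture,bot
c=capture('wrist');meas(c)
s=bot.state();M=Ro.from_quat(s["tcp_rot"]).as_matrix()
for off in [(-11,-43,-13),(11,-43,-13),(-11,43,-13),(11,43,-13),(-11,-43,-40),(11,-43,-40)]:
    X=np.array(s["tcp_pos"])+M@np.array(off);print(off,X.round(1),((proj(c,X)-[150,120])*2).round(0))
# depth profile of the left finger: points within 25 mm of the tip height
P=cloud(c);x,y,z=[P[...,i] for i in range(3)]
q=(P-s["tcp_pos"])@M
for sg in(-1,1):
    m=(sg*q[...,1]>36)&(sg*q[...,1]<62)&(q[...,2]>-45)&(q[...,2]<3)&(abs(q[...,0])<40)&(c["depth"]>0)
    print(sg,m.sum(),np.percentile(q[m],[1,50,99],axis=0).round(1).tolist() if m.sum() else'')
```

```text
[272, 0, 46, 9, 346] rgb [5.  4.5 4.5] med [627.   42.6 182.4] totex [602.5 622.8] totey [139.7 140.9] z [176. 188.]
[269, 94, 50, 22, 1004] rgb [24. 24. 25.] med [620.4  -3.4 211.7] totex [602.9 623.5] totey [88.9 97.7] z [203. 213.]
[344, 217, 18, 60, 849] rgb [6. 6. 7.] med [637.7 -78.7 208.1] totex [639.9 647. ] totey [ 8.1 26.7] z [179. 214.]
[250, 218, 26, 60, 1093] rgb [59.  8.  7.] med [589.9 -72.7 206.9] totex [588.1 596.1] totey [ 7.8 26.1] z [178. 214.]
[228, 253, 9, 37, 92] rgb [48.5 45.  43. ] med [577.8 -75.4 220.4] totex [581.8 582.8] totey [ 5.7 25.6] z [218. 222.]
[405, 253, 5, 38, 84] rgb [25.5 23.  24. ] med [662.1 -89.3 220.3] totex [667.6 668.5] totey [ 6.  24.5] z [218. 222.]
(-11, -43, -13) [576.3 -85.5 192.7] [197. 279.]
(11, -43, -13) [579.7 -63.8 192.7] [191. 210.]
(-11, 43, -13) [661.3 -98.8 192.9] [486. 279.]
(11, 43, -13) [664.7 -77.  192.9] [492. 211.]
(-11, -43, -40) [576.3 -85.5 219.7] [173. 333.]
(11, -43, -40) [579.7 -63.8 219.7] [164. 255.]
-1 266 [[-11.9, -49.0, -44.9], [3.2, -43.0, -41.6], [9.8, -36.0, -10.7]]
1 210 [[-11.9, 42.1, -44.9], [1.0, 42.5, -42.4], [9.8, 48.9, -37.9]]
```

Run:
```python
from m import *
from plant import capture,bot
c=capture('wrist')
s=bot.state();M=Ro.from_quat(s["tcp_rot"]).as_matrix();q=(cloud(c)-s["tcp_pos"])@M
for (u,v) in [(228,258),(228,270),(222,265),(215,275),(205,290),(200,300),(228,300),(210,330),(413,258),(410,275),(430,275),(445,300)]:
    print(u,v,c["frame"][v,u],c["depth"][v,u].round(1),q[v,u].round(1))
c=capture('side');cv2.imwrite('pics/s2.png',cv2.resize(c['frame'][100:240,240:420,::-1],None,fx=4,fy=4,interpolation=cv2.INTER_CUBIC))
```

```text
228 258 [0 1 5] 135.3 [  9.9 -42.6 -48.2]
228 270 [11 10  9] 135.5 [  4.5 -42.7 -49.7]
222 265 [ 9  7 12] 131.9 [  8.6 -44.2 -52.2]
215 275 [22 20 22] 123.2 [  9.3 -44.3 -61.2]
205 290 [28 29 31] 112.7 [  9.7 -44.4 -72. ]
200 300 [44 46 47] 108.6 [  8.8 -44.6 -76.7]
228 300 [ 3  4 10] 136.7 [ -9.3 -43.  -53.1]
210 330 [ 7 14 15] 86.2 [ 14.9 -32.5 -98.3]
413 258 [2 6 4] 136.5 [  9.3  42.8 -47.1]
410 275 [ 8 10 11] 139.3 [  0.3  42.2 -47.2]
430 275 [42 42 46] 123.2 [  9.3  45.7 -61.2]
445 300 [52 55 57] 109.6 [  8.2  46.2 -75.9]
```

View pics/s2.png

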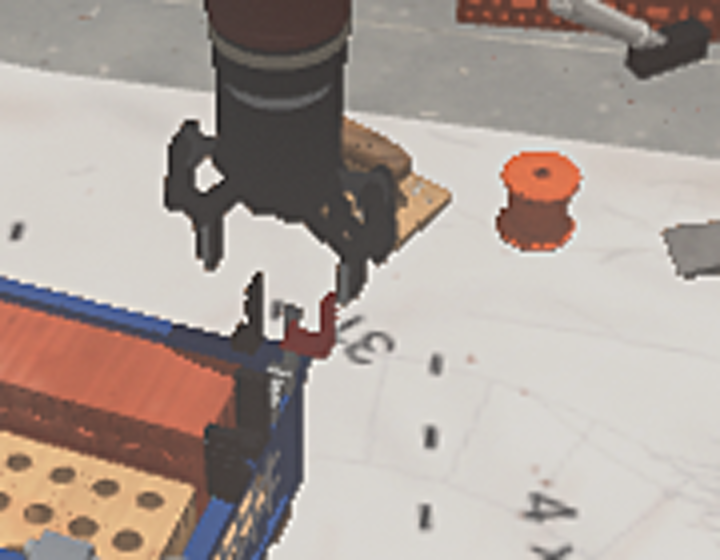

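The side view shows the finger tips, at about (208,265) and (350,300), only just level with the top of the tab at (335,295), so they are higher than I assumed. I'll measure the tip height.

Run:
```python
from m import *
from plant import capture,bot
s=bot.state();M=Ro.from_quat(s["tcp_rot"]).as_matrix()
for n in("side","wrist"):
    c=capture(n);q=(cloud(c)-s["tcp_pos"])@M
    for sg in(-1,1):
        m=(sg*q[...,1]>36)&(sg*q[...,1]<62)&(q[...,2]>-75)&(abs(q[...,0])<22)&(q[...,2]<-5)&(c["depth"]>0)
        k,l,st,ce=cv2.connectedComponentsWithStats(m.astype(np.uint8))
        for i in range(1,k):
            if st[i,4]>15:w=q[l==i];print(n,sg,st[i].tolist(),"tool z pct",np.percentile(w[:,2],[10,50,90,97,100]).round(1),"x",np.percentile(w[:,0],[5,95]).round(1),"y",np.percentile(w[:,1],[5,95]).round(1))
    # where an end at -13 would appear
    print([proj(c,np.array(s["tcp_pos"])+M@np.array(o)).round(0).tolist() for o in[(11,-43,-13),(11,-43,-40),(11,43,-13),(11,43,-40)]])
print(s["joints"])
```

```text
side -1 [321, 166, 11, 20, 99] tool z pct [-70.1 -52.8 -16.2  -8.9  -6.4] x [-3.8 12.7] y [-58.  -36.7]
side 1 [288, 154, 8, 14, 73] tool z pct [-71.2 -57.9 -41.4 -39.7 -38.3] x [-6.3 11.9] y [40.4 52.7]
[[323.0, 183.0], [323.0, 176.0], [293.0, 175.0], [292.0, 167.0]]
wrist -1 [253, 228, 6, 12, 22] tool z pct [-19.9 -15.9 -10.7 -10.5 -10.4] x [5.8 8.3] y [-37.7 -36.4]
wrist -1 [249, 241, 4, 14, 22] tool z pct [-32.6 -28.  -27.2 -26.8 -26.7] x [2.1 8.2] y [-37.9 -36. ]
wrist -1 [177, 253, 60, 76, 2281] tool z pct [-71.2 -60.1 -45.5 -41.2 -37.1] x [-9.9  9.7] y [-55.  -42.6]
wrist -1 [251, 256, 2, 16, 16] tool z pct [-32.9 -32.3 -27.5 -26.9 -26.4] x [-6.3  2. ] y [-37.9 -36. ]
wrist 1 [405, 253, 60, 76, 2298] tool z pct [-71.4 -60.1 -45.4 -41.3 -38.3] x [-9.8  9.8] y [42.2 54.5]
[[246.0, 225.0], [232.0, 248.0], [396.0, 225.0], [410.0, 248.0]]
[-2.47063660e-01  4.96784860e-01  8.90337535e-02  1.16102763e+00
 -2.52346609e-05  1.47831578e+00]
```

Both cameras put the open tips about 39 mm behind the reported TCP, at z≈218 rather than 192. I trust the pictures, so I'll go about 3 cm lower while watching the force and check again.

Emit:
play_rows(
  rows=[
    {"tx": 0, "ty": -0.1, "tz": 1, "yaw": 0},
    {"tx": 0, "ty": -0.1, "tz": 2, "yaw": 0},
    {"tx": 0, "ty": -0.1, "tz": 3, "yaw": 0},
    {"tx": 0, "ty": -0.1, "tz": 3, "yaw": 0},
    {"tx": 0, "ty": -0.1, "tz": 3, "yaw": 0},
  ],
)

```text
time: 3.83
tcp_pos: [617.8, -80.8, 146.9]
tcp_rot: [0.76, 0.65, -0.001, -0.001]
contact_force: [0.0, -0.9, 0.2]
gripper_width: 85.0
gripper_force: 0.0
```

```bash
cat > tips.py <<'E'
from m import *
from plant import capture,bot
def tips(psi=-9,half=43):
    s=bot.state();M=Ro.from_quat(s["tcp_rot"]).as_matrix()
    c=capture("wrist");P=cloud(c);q=(P-s["tcp_pos"])@M
    a=np.radians(psi);X=np.array([np.cos(a),np.sin(a),0]);Y=np.array([-X[1],X[0],0])
    print("tcp",np.round(s["tcp_pos"],1),"totexy",(X@s["tcp_pos"]).round(1),(Y@s["tcp_pos"]).round(1),"w",s["gripper_width"],"gf",s["gripper_force"],"F",np.round(s["contact_force"],1))
    for sg in(-1,1):
        m=(sg*q[...,1]>half-3)&(sg*q[...,1]<half+19)&(q[...,2]>-75)&(abs(q[...,0])<14)&(q[...,2]<-20)&(c["depth"]>0)
        k,l,st,ce=cv2.connectedComponentsWithStats(m.astype(np.uint8))
        for i in range(1,k):
            if st[i,4]>200:w=q[l==i];g=w[w[:,2]>np.percentile(w[:,2],90)];wp=P[l==i];print(sg,st[i].tolist(),"tip z",np.percentile(wp[:,2],[1,5]).round(1),"inner face tool y",np.percentile(sg*g[:,1],5).round(1),"x",np.percentile(w[:,0],[2,98]).round(1))
    return c
E
python3 - <<'E'
from tips import *
c=tips();meas(c)
E
```

```text
tcp [617.8 -80.8 146.9] totexy 622.9 16.8 w 84.9557373543695 gf 0.0 F [ 0.  -0.9  0.2]
-1 [177, 253, 60, 76, 2273] tip z [187.  189.9] inner face tool y 42.5 x [-11.3   9.9]
1 [405, 253, 60, 76, 2270] tip z [186.7 189.6] inner face tool y 42.4 x [-11.4   9.9]
[260, 93, 65, 28, 1691] rgb [27. 27. 28.] med [620.3  -3.3 211.8] totex [603.  623.2] totey [89.  97.9] z [203. 213.]
[177, 241, 94, 88, 4082] rgb [53. 10. 10.] med [576.7 -69.6 206.7] totex [567.7 596. ] totey [ 6.1 26.5] z [180. 221.]
[353, 240, 25, 81, 1446] rgb [7. 7. 8.] med [637.4 -78.  207. ] totex [639.8 646.9] totey [ 8.5 26.8] z [178. 214.]
[405, 253, 60, 76, 2284] rgb [12. 11. 13.] med [661.3 -83.6 207.1] totex [665.3 678.6] totey [ 5.5 26.9] z [188. 221.]
```

Tips are now at z≈187, centred on the tab and lug. Closing.

Emit:
play_rows(
  rows=[
    {"tx": 0, "ty": 0.1, "tz": 0, "yaw": 0},
    {"tx": 0, "ty": 0.1, "tz": 0, "yaw": 0},
    {"tx": 0, "ty": 0.1, "tz": 0, "yaw": 0},
    {"tx": 0, "ty": 0.1, "tz": 0, "yaw": 0},
    {"tx": 0, "ty": 0.1, "tz": 0, "yaw": 0},
  ],
  fingers=4.2,
  force=40,
)

```text
time: 4.3
tcp_pos: [619.3, -81.0, 148.8]
tcp_rot: [0.759, 0.651, -0.0, -0.0]
contact_force: [-2.3, 1.3, 6.4]
gripper_width: 43.0
gripper_force: 43.8
```

Emit:
play_rows(
  rows=[
    {"tx": 0, "ty": 0, "tz": 0, "yaw": 0},
    {"tx": 0, "ty": 0, "tz": 0, "yaw": 0},
    {"tx": 0, "ty": 0, "tz": 0, "yaw": 0},
    {"tx": 0, "ty": 0, "tz": 0, "yaw": 0},
    {"tx": 0, "ty": 0, "tz": 0, "yaw": 0},
  ],
)

```text
time: 4.72
tcp_pos: [619.3, -81.0, 148.7]
tcp_rot: [0.759, 0.651, -0.0, -0.0]
contact_force: [-3.7, -0.1, 6.0]
gripper_width: 43.1
gripper_force: 43.7
```

Run:
```python
from tips import *
c=tips(half=23)
meas(c)
```

```text
tcp [619.3 -81.  148.7] totexy 624.3 16.9 w 43.087155430900104 gf 43.741375207901 F [-3.7 -0.1  6. ]
-1 [210, 233, 74, 92, 1976] tip z [177.  184.4] inner face tool y 20.3 x [-9.3 11.9]
1 [357, 233, 75, 92, 1963] tip z [180.3 184.5] inner face tool y 20.5 x [-8.8 12. ]
[257, 93, 64, 27, 1640] rgb [27. 26. 28.] med [620.3  -3.3 211.8] totex [603.  623.4] totey [88.9 97.9] z [202. 213.]
[228, 239, 66, 86, 2873] rgb [58. 11. 11.] med [598.9 -70.4 207.4] totex [590.  609.3] totey [ 7.7 27.9] z [180. 221.]
[350, 239, 64, 86, 2772] rgb [10. 10. 11.] med [641.2 -76.4 207.3] totex [639.9 658.6] totey [ 8.1 28.5] z [179. 221.]
[208, 293, 20, 10, 121] rgb [13. 13. 14.] med [581.3 -69.6 220.2] totex [580.6 587.9] totey [21.4 22.8] z [217. 222.]
[414, 293, 20, 10, 121] rgb [12. 13. 14.] med [658.8 -81.8 220. ] totex [660.6 667.8] totey [21.6 23.1] z [217. 222.]
```

The opening is 43 mm under 44 N, so the tab is fully squeezed. Release, rise and verify.

Emit:
play_rows(
  rows=[
    {"tx": 0, "ty": 0, "tz": 0, "yaw": 0},
    {"tx": 0, "ty": 0, "tz": 0, "yaw": 0},
    {"tx": 0, "ty": 0, "tz": 0, "yaw": 0},
    {"tx": 0, "ty": 0, "tz": 0, "yaw": 0},
    {"tx": 0, "ty": 0, "tz": 0, "yaw": 0},
  ],
  fingers=8.5,
)

```text
time: 5.18
tcp_pos: [619.9, -81.2, 148.1]
tcp_rot: [0.76, 0.65, 0.0, 0.0]
contact_force: [0.5, 0.0, -0.1]
gripper_width: 84.9
gripper_force: 0.0
```

Emit:
play_rows(
  rows=[
    {"tx": 0, "ty": 0, "tz": -2, "yaw": 0},
    {"tx": 0, "ty": 0, "tz": -4, "yaw": 0},
    {"tx": 0, "ty": 0, "tz": -6, "yaw": 0},
    {"tx": 0, "ty": 0, "tz": -7, "yaw": 0},
    {"tx": 0, "ty": 0, "tz": -7, "yaw": 0},
  ],
)

```text
time: 5.6
tcp_pos: [621.1, -81.5, 220.4]
tcp_rot: [0.76, 0.65, 0.001, 0.002]
contact_force: [-0.3, -0.5, 0.2]
gripper_width: 84.8
gripper_force: 0.0
```

Run:
```python
from tips import *
c=tips();meas(c)
```

```text
tcp [621.1 -81.5 220.4] totexy 626.2 16.7 w 84.831426640703 gf 0.0 F [-0.3 -0.5  0.2]
-1 [177, 253, 61, 76, 2259] tip z [259.7 263. ] inner face tool y 42.2 x [-11.5   9.9]
1 [404, 253, 61, 76, 2256] tip z [260.3 263.2] inner face tool y 42.2 x [-11.3   9.9]
[274, 0, 43, 28, 1047] rgb [9. 9. 9.] med [627.3  43.2 207.9] totex [602.4 623. ] totey [139.7 144.6] z [178. 213.]
[279, 96, 39, 17, 609] rgb [23. 22. 23.] med [620.2  -3.5 211.7] totex [602.9 623.4] totey [88.7 97.7] z [202. 213.]
[282, 197, 17, 45, 591] rgb [57.  8.  7.] med [601.9 -74.4 209.7] totex [601.  609.1] totey [ 7.9 26.1] z [178. 214.]
[339, 196, 14, 46, 508] rgb [6. 6. 6.] med [637.9 -79.6 209.5] totex [640.  647.2] totey [ 8.2 26.7] z [179. 214.]
```

The tab face has moved from 587.9 to 601.0 mm and stayed there, so it has clicked over. Now turn for the gate grips.

Emit:
play_rows(
  rows=[
    {"tx": 0, "ty": 0, "tz": 0, "yaw": -7},
    {"tx": 0, "ty": 0, "tz": 0, "yaw": -14},
    {"tx": 0, "ty": 0, "tz": 0, "yaw": -21},
    {"tx": 0, "ty": 0, "tz": 0, "yaw": -28},
    {"tx": 0, "ty": 0, "tz": 0, "yaw": -35},
  ],
)

```text
time: 6.07
tcp_pos: [618.9, -81.0, 216.2]
tcp_rot: [0.526, 0.85, -0.0, -0.001]
contact_force: [-0.2, -0.1, -0.0]
gripper_width: 85.1
gripper_force: 0.0
```

Emit:
play_rows(
  rows=[
    {"tx": 0, "ty": 0, "tz": 0, "yaw": -7},
    {"tx": 0, "ty": 0, "tz": 0, "yaw": -14},
    {"tx": 0, "ty": 0, "tz": 0, "yaw": -21},
    {"tx": 0, "ty": 0, "tz": 0, "yaw": -28},
    {"tx": 0, "ty": 0, "tz": 0, "yaw": -35},
  ],
)

```text
time: 6.48
tcp_pos: [619.0, -81.0, 216.2]
tcp_rot: [0.246, 0.969, -0.0, -0.001]
contact_force: [0.3, 0.0, -0.9]
gripper_width: 84.8
gripper_force: 0.0
```

Run:
```python
from h import *
to(624.9,26.6,220,81.2)
```

```text
t 6.48 pos [619.  -81.  216.2] ang 61.49 -> shift [ 4.61  9.73 -0.37] yaw -19.71
```

Emit:
play_rows(
  rows=[
    {"tx": 1.6, "ty": 3.3, "tz": 0, "yaw": -6},
    {"tx": 3.1, "ty": 6.5, "tz": 0, "yaw": -12},
    {"tx": 4.6, "ty": 9.7, "tz": 0, "yaw": -18.5},
    {"tx": 4.6, "ty": 9.7, "tz": 0, "yaw": -18.5},
    {"tx": 4.6, "ty": 9.7, "tz": 0, "yaw": -18.5},
  ],
)

```text
time: 6.9
tcp_pos: [625.5, 27.9, 216.4]
tcp_rot: [0.089, 0.996, 0.0, -0.001]
contact_force: [0.2, -0.3, -0.4]
gripper_width: 84.8
gripper_force: 0.0
```

Run:
```python
from tips import *
to(624.9,26.6,220,81.2)
c=tips();meas(c)
```

```text
t 6.9 pos [625.5  27.9 216.4] ang 79.81 -> shift [ 0.04 -0.14 -0.36] yaw -1.39
tcp [625.5  27.9 216.4] totexy 613.4 125.5 w 84.78585652653192 gf 0.0 F [ 0.2 -0.3 -0.4]
-1 [177, 253, 61, 76, 2261] tip z [255.8 259.2] inner face tool y 43.8 x [-9.6 11.8]
1 [404, 253, 61, 76, 2280] tip z [255.6 259. ] inner face tool y 40.8 x [-9.7 11.8]
[342, 197, 17, 48, 688] rgb [6. 6. 7.] med [621.6  46.7 210.6] totex [600.9 621.5] totey [140.1 148.5] z [177. 213.]
[268, 199, 20, 49, 760] rgb [6. 6. 7.] med [ 6.159e+02 -6.000e-01  2.098e+02] totex [601.6 622.1] totey [90.2 98.4] z [178. 213.]
[135, 201, 56, 29, 1002] rgb [87. 12. 10.] med [598.1 -74.7 204.9] totex [600.3 607.7] totey [ 7.9 26.4] z [178. 214.]
[148, 247, 51, 33, 994] rgb [8. 8. 9.] med [635.2 -81.5 200.6] totex [639.2 644.9] totey [ 7.8 26.9] z [177. 214.]
```

Emit:
play_rows(
  rows=[
    {"tx": 0, "ty": 0.1, "tz": 0, "yaw": -1.3},
    {"tx": 0, "ty": 0.1, "tz": 1, "yaw": -1.3},
    {"tx": 0, "ty": 0.1, "tz": 2, "yaw": -1.3},
    {"tx": 0, "ty": 0.1, "tz": 3, "yaw": -1.3},
    {"tx": 0, "ty": 0.1, "tz": 3, "yaw": -1.3},
  ],
)

```text
time: 7.37
tcp_pos: [624.8, 26.5, 185.0]
tcp_rot: [0.08, 0.997, -0.0, -0.002]
contact_force: [-0.7, -0.2, -0.4]
gripper_width: 85.1
gripper_force: 0.0
```

Run:
```python
from tips import *
to(624.9,26.6,147,81.2)
c=tips();meas(c)
```

```text
t 7.37 pos [624.8  26.5 185. ] ang 80.87 -> shift [-0.02  0.02  3.8 ] yaw -0.33
tcp [624.8  26.5 185. ] totexy 613.0 123.9 w 85.06216127409226 gf 0.0 F [-0.7 -0.2 -0.4]
-1 [177, 253, 61, 76, 2275] tip z [224.4 227.8] inner face tool y 43.7 x [-9.6 11.8]
1 [404, 253, 61, 76, 2272] tip z [224.2 227.7] inner face tool y 40.7 x [-9.5 11.8]
[348, 213, 21, 60, 1028] rgb [7. 7. 8.] med [621.2  46.4 209.9] totex [600.9 621.3] totey [140.1 148.5] z [177. 213.]
[102, 214, 71, 37, 1564] rgb [83. 12. 11.] med [598.  -74.8 203.2] totex [600.3 607.8] totey [ 7.8 26.5] z [177. 214.]
[261, 214, 24, 60, 1102] rgb [7.  6.5 7. ] med [ 6.154e+02 -6.000e-01  2.087e+02] totex [601.6 622.1] totey [90.  98.4] z [177. 213.]
[119, 265, 63, 44, 1531] rgb [8. 8. 9.] med [635.2 -81.3 200.6] totex [639.1 645. ] totey [ 8.1 26.9] z [177. 214.]
```

Emit:
play_rows(
  rows=[
    {"tx": 0, "ty": 0.3, "tz": 0.5, "yaw": 0},
    {"tx": 0, "ty": 0.3, "tz": 1.5, "yaw": 0},
    {"tx": 0, "ty": 0.3, "tz": 2.7, "yaw": 0},
    {"tx": 0, "ty": 0.3, "tz": 3.8, "yaw": 0},
    {"tx": 0, "ty": 0.3, "tz": 3.8, "yaw": 0},
  ],
)

```text
time: 7.83
tcp_pos: [625.5, 30.2, 147.5]
tcp_rot: [0.079, 0.997, -0.0, -0.002]
contact_force: [-0.6, 0.5, 0.3]
gripper_width: 84.9
gripper_force: 0.0
```

Run:
```python
from tips import *
c=tips();meas(c)
```

```text
tcp [625.5  30.2 147.5] totexy 613.1 127.7 w 84.87276112154024 gf 0.0 F [-0.6  0.5  0.3]
-1 [177, 237, 60, 92, 2458] tip z [167.8 168.3] inner face tool y 44.4 x [-9.3 11.8]
1 [404, 253, 61, 76, 2269] tip z [187. 190.] inner face tool y 40.7 x [-9.5 11.8]
[347, 238, 27, 83, 1763] rgb [8. 8. 9.] med [620.   46.6 208.4] totex [600.8 621. ] totey [140.1 148.7] z [178. 213.]
[28, 240, 104, 54, 3001] rgb [79. 12. 11.] med [597.9 -74.3 202.2] totex [600.2 607.8] totey [ 8.  26.7] z [178. 214.]
[177, 240, 93, 89, 4243] rgb [10.  9. 11.] med [612.2 -11.6 207.1] totex [601.5 622.2] totey [71.3 98.4] z [179. 221.]
[404, 253, 61, 76, 2234] rgb [13. 12. 14.] med [626.6  72.1 207.2] totex [601.5 622.9] totey [168.3 181.7] z [188. 221.]
[55, 300, 91, 63, 763] rgb [ 9.  9. 10.] med [634.1 -88.7 183.9] totex [638.9 643.6] totey [ 7.2 26.9] z [176. 213.]
```

Emit:
play_rows(
  rows=[
    {"tx": 0, "ty": 0, "tz": 0, "yaw": 0},
    {"tx": 0, "ty": 0, "tz": 0, "yaw": 0},
    {"tx": 0, "ty": 0, "tz": 0, "yaw": 0},
    {"tx": 0, "ty": 0, "tz": 0, "yaw": 0},
    {"tx": 0, "ty": 0, "tz": 0, "yaw": 0},
  ],
  fingers=4.2,
  force=40,
)

```text
time: 8.3
tcp_pos: [628.0, 30.0, 152.4]
tcp_rot: [0.079, 0.997, -0.0, 0.002]
contact_force: [-2.4, 1.5, 9.9]
gripper_width: 43.2
gripper_force: 42.9
```

Emit:
play_rows(
  rows=[
    {"tx": 0, "ty": 0, "tz": 0, "yaw": 0},
    {"tx": 0, "ty": 0, "tz": 0, "yaw": 0},
    {"tx": 0, "ty": 0, "tz": 0, "yaw": 0},
    {"tx": 0, "ty": 0, "tz": 0, "yaw": 0},
    {"tx": 0, "ty": 0, "tz": 0, "yaw": 0},
  ],
)

```text
time: 8.72
tcp_pos: [628.0, 30.0, 152.4]
tcp_rot: [0.079, 0.997, -0.0, 0.002]
contact_force: [-2.2, 1.1, 10.0]
gripper_width: 43.2
gripper_force: 42.7
```

Run:
```python
from tips import *
c=tips(half=23);meas(c)
```

```text
tcp [628.   30.  152.4] totexy 615.6 127.9 w 43.22204233112053 gf 42.695626616477966 F [-2.2  1.1 10. ]
-1 [214, 229, 73, 96, 2216] tip z [178.2 187.4] inner face tool y 20.4 x [-7.6 13.8]
1 [364, 241, 70, 84, 1787] tip z [186.1 189.3] inner face tool y 20.9 x [-7.8 13.7]
[37, 231, 99, 52, 2756] rgb [80. 13. 11.] med [598.  -74.2 202.3] totex [600.2 607.8] totey [ 8.1 26.6] z [177. 214.]
[233, 231, 63, 94, 2898] rgb [11. 11. 11.] med [615.1   9.2 209.6] totex [601.4 622.5] totey [ 92.2 112.4] z [179. 220.]
[346, 231, 64, 94, 2899] rgb [11. 11. 12.] med [621.3  49.8 209.8] totex [600.9 622.4] totey [140.2 160.5] z [179. 220.]
[63, 291, 87, 60, 2604] rgb [ 9.  9. 10.] med [635.2 -81.2 200.3] totex [639.  644.9] totey [ 8.1 26.9] z [177. 214.]
```

The opening is 43.2 mm at 43 N, so the bolt is fully drawn. Swing along an arc of radius 98 mm about the hinge.

Emit:
play_rows(
  rows=[
    {"tx": 0.68, "ty": 0.02, "tz": -0.2, "yaw": 4},
    {"tx": 1.36, "ty": 0.1, "tz": -0.2, "yaw": 8},
    {"tx": 2.04, "ty": 0.21, "tz": -0.2, "yaw": 12},
    {"tx": 2.7, "ty": 0.38, "tz": -0.2, "yaw": 16},
    {"tx": 3.35, "ty": 0.59, "tz": -0.2, "yaw": 20},
  ],
)

```text
time: 9.18
tcp_pos: [595.6, 39.7, 152.6]
tcp_rot: [0.253, 0.968, -0.001, 0.001]
contact_force: [6.3, -6.3, -5.5]
gripper_width: 42.8
gripper_force: 45.4
```

Run:
```python
from tips import *
to(625.5,30,147,80.9)
c=tips(half=23);meas(c)
```

```text
t 9.18 pos [595.6  39.7 152.6] ang 60.74 -> shift [-3.08  0.62  0.57] yaw -20.16
tcp [595.6  39.7 152.6] totexy 582.0 132.4 w 42.81581881115092 gf 45.39577066898346 F [ 6.3 -6.3 -5.5]
-1 [214, 230, 73, 95, 2249] tip z [177.4 187.3] inner face tool y 20.4 x [-8.3 13.2]
1 [363, 241, 71, 84, 1820] tip z [185.7 189.2] inner face tool y 20.8 x [-8.4 13.2]
[346, 230, 63, 95, 2902] rgb [10. 10. 11.] med [598.3  60.2 209.9] totex [574.  595.8] totey [143.1 165.7] z [180. 220.]
[233, 232, 63, 93, 2877] rgb [10. 10. 10.] med [576.   23.3 209.6] totex [561.4 582.7] totey [101.5 121.2] z [179. 220.]
[177, 378, 27, 22, 343] rgb [7. 7. 8.] med [635.8 -76.  183.5] totex [638.9 644.5] totey [16.1 27.1] z [176. 190.]
```

The gate follows and the fingers still hold. Continue through the detent.

Emit:
play_rows(
  rows=[
    {"tx": 0.68, "ty": 0.02, "tz": 0, "yaw": 4},
    {"tx": 1.36, "ty": 0.1, "tz": 0, "yaw": 8},
    {"tx": 2.04, "ty": 0.21, "tz": 0, "yaw": 12},
    {"tx": 2.7, "ty": 0.38, "tz": 0, "yaw": 16},
    {"tx": 3.35, "ty": 0.59, "tz": 0, "yaw": 20},
  ],
)

```text
time: 9.65
tcp_pos: [567.5, 60.4, 152.5]
tcp_rot: [0.417, 0.909, -0.002, 0.0]
contact_force: [-3.8, -9.3, 0.4]
gripper_width: 42.9
gripper_force: 41.6
```

Emit:
play_rows(
  rows=[
    {"tx": 0.68, "ty": 0.02, "tz": 0, "yaw": 4},
    {"tx": 1.36, "ty": 0.1, "tz": 0, "yaw": 8},
    {"tx": 2.04, "ty": 0.21, "tz": 0, "yaw": 12},
    {"tx": 2.7, "ty": 0.38, "tz": 0, "yaw": 16},
    {"tx": 3.35, "ty": 0.59, "tz": 0, "yaw": 20},
  ],
)

```text
time: 10.07
tcp_pos: [548.9, 89.3, 152.5]
tcp_rot: [0.569, 0.822, -0.003, 0.0]
contact_force: [-7.4, -12.7, 3.7]
gripper_width: 43.1
gripper_force: 40.6
```

Run:
```python
from tips import *
to(625.5,30,147,80.9)
c=tips(half=23);meas(c,box=(440,700,-130,170))
```

```text
t 10.07 pos [548.9  89.3 152.5] ang 20.64 -> shift [-8.25  5.08  0.56] yaw -60.26
tcp [548.9  89.3 152.5] totexy 528.1 174.1 w 43.10172249620193 gf 40.61955392360687 F [ -7.4 -12.7   3.7]
-1 [213, 229, 73, 96, 2127] tip z [179.6 187.9] inner face tool y 20.4 x [-9.5 12.5]
1 [362, 239, 71, 86, 1882] tip z [185.9 189.2] inner face tool y 20.7 x [-9.7 12.3]
[234, 231, 62, 94, 2857] rgb [ 9.  9. 10.] med [527.   88.6 209.5] totex [494.8 517.7] totey [155.7 176.6] z [179. 220.]
[346, 231, 64, 94, 2911] rgb [ 9.  9. 10.] med [565.7 105.5 209.9] totex [534.1 554.3] totey [175.5 196.6] z [179. 220.]
```

Emit:
play_rows(
  rows=[
    {"tx": 0.68, "ty": 0, "tz": 0, "yaw": 4},
    {"tx": 1.36, "ty": 0.05, "tz": 0, "yaw": 8},
    {"tx": 2.04, "ty": 0.15, "tz": 0, "yaw": 12},
    {"tx": 2.72, "ty": 0.3, "tz": 0, "yaw": 16},
    {"tx": 3.4, "ty": 0.5, "tz": 0, "yaw": 20},
  ],
)

```text
time: 10.53
tcp_pos: [541.3, 123.1, 152.5]
tcp_rot: [0.703, 0.711, -0.003, 0.0]
contact_force: [-7.7, -12.1, 4.1]
gripper_width: 42.6
gripper_force: 42.0
```

Run:
```python
from tips import *
to(625.5,30,147,80.9)
c=tips(half=23);meas(c,box=(440,700,-130,170))
```

```text
t 10.53 pos [541.3 123.1 152.5] ang 0.63 -> shift [-9.4   8.32  0.56] yaw -80.27
tcp [541.3 123.1 152.5] totexy 515.4 206.3 w 42.59614703500342 gf 42.02183961868286 F [ -7.7 -12.1   4.1]
-1 [211, 229, 74, 96, 2078] tip z [181.1 188.5] inner face tool y 20.3 x [-9.7 12.1]
1 [358, 229, 75, 96, 1953] tip z [184.6 188.6] inner face tool y 20.4 x [-9.6 12. ]
[232, 231, 64, 94, 2869] rgb [ 9.  9. 10.] med [520.3 130.3 209.8] totex [480.5 502. ] totey [194.1 215.7] z [179. 220.]
[346, 231, 64, 94, 2919] rgb [ 9.  9. 10.] med [561.7 131.  210. ] totex [527.2 547.9] totey [200.8 221.8] z [179. 220.]
```

Emit:
play_rows(
  rows=[
    {"tx": 0.35, "ty": 0, "tz": 0, "yaw": 2},
    {"tx": 0.7, "ty": 0, "tz": 0, "yaw": 4},
    {"tx": 0.95, "ty": 0, "tz": 0, "yaw": 5},
    {"tx": 0.95, "ty": 0, "tz": 0, "yaw": 5},
    {"tx": 0.95, "ty": 0, "tz": 0, "yaw": 5},
  ],
)

```text
time: 11.0
tcp_pos: [541.4, 132.1, 152.5]
tcp_rot: [0.732, 0.681, -0.003, 0.001]
contact_force: [-8.2, -13.0, 6.2]
gripper_width: 43.2
gripper_force: 42.1
```

Run:
```python
from tips import *
to(625.5,30,147,80.9)
c=tips(half=23);meas(c,box=(440,700,-130,170))
for n in("top",):
    c=capture(n);np.savez(n+"9.npz",**c)
    a=c["frame"][130:290,220:480,::-1];c2=capture("side");b=c2["frame"][130:290,160:420,::-1]
    print("top");meas(c,box=(440,700,-130,170));print("side");meas(c2,box=(440,700,-130,170))
    cv2.imwrite("pics/end.png",cv2.resize(np.vstack([a,b]),None,fx=1.8,fy=1.8,interpolation=cv2.INTER_CUBIC))
```

```text
t 11.0 pos [541.4 132.1 152.5] ang -4.19 -> shift [-9.57  9.14  0.57] yaw -85.09
tcp [541.4 132.1 152.5] totexy 514.0 215.2 w 43.24829685803876 gf 42.11347460746765 F [ -8.2 -13.    6.2]
-1 [211, 229, 74, 96, 2031] tip z [180.9 188.2] inner face tool y 20.4 x [-9.8 12. ]
1 [358, 230, 74, 95, 1973] tip z [183.8 188.4] inner face tool y 20.3 x [-9.7 11.9]
[234, 231, 62, 94, 2871] rgb [ 9.  9. 10.] med [521.  141.  209.7] totex [479.4 500.2] totey [204.8 225.9] z [179. 220.]
[346, 231, 63, 94, 2912] rgb [ 9.  9. 10.] med [562.2 138.2 209.7] totex [527.1 547.5] totey [208.  228.8] z [179. 220.]
top
[333, 193, 8, 4, 31] rgb [18. 16. 17.] med [639.  -82.5 212. ] totex [641.8 648.8] totey [ 9.3 26.9] z [185. 217.]
[331, 206, 8, 6, 32] rgb [130.5  31.   27. ] med [601.8 -76.1 212.3] totex [603.  616.5] totey [ 9.3 27.2] z [177. 216.]
side
[301, 168, 4, 15, 39] rgb [62. 56. 54.] med [637.  -74.2 200.9] totex [638.3 646. ] totey [13.8 31.3] z [177. 213.]
[307, 234, 12, 19, 140] rgb [65. 61. 58.] med [561.2 139.5 203.5] totex [525.7 546.8] totey [210.5 232. ] z [177. 221.]
[328, 240, 12, 17, 114] rgb [69. 66. 64.] med [517.9 144.7 201.8] totex [477.4 498. ] totey [207.8 228.8] z [179. 220.]
```

View pics/end.png

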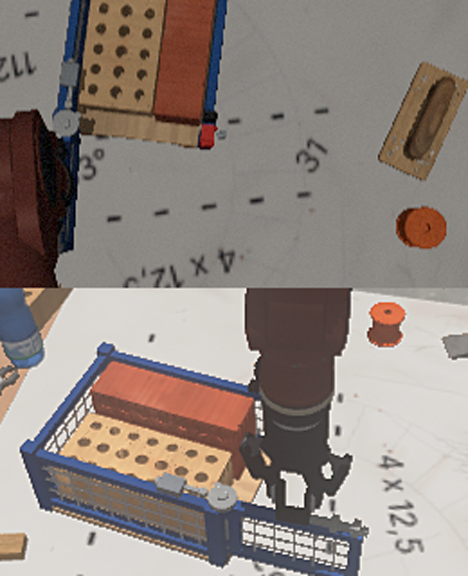

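The gate stands wide open (lower half, around 300,540) with the gripper still holding it. The tab is released (upper half, 208,133), and the float and reel are untouched. The angle is about 1.47 rad. I'll hold briefly, confirm it's steady and hand in.

Emit:
play_rows(
  rows=[
    {"tx": 0, "ty": 0, "tz": 0, "yaw": 0},
    {"tx": 0, "ty": 0, "tz": 0, "yaw": 0},
    {"tx": 0, "ty": 0, "tz": 0, "yaw": 0},
    {"tx": 0, "ty": 0, "tz": 0, "yaw": 0},
    {"tx": 0, "ty": 0, "tz": 0, "yaw": 0},
  ],
)

```text
time: 11.57
tcp_pos: [541.4, 132.1, 152.5]
tcp_rot: [0.732, 0.681, -0.003, 0.001]
contact_force: [-8.5, -12.3, 5.3]
gripper_width: 42.9
gripper_force: 42.1
```

Run:
```python
from plant import bot
s=bot.state();print(s["time"],s["tcp_pos"],s["gripper_width"],s["gripper_force"],s["contact_force"])
if 42<s["gripper_width"]<45: print(bot.finish_job())
```

```text
11.5667 [541.37870151 132.10487672 152.54500283] 42.918007080620576 42.10106670856476 [ -8.48705866 -12.25998388   5.28283898]
the job is handed in; nothing more can be done
None
```

The job is handed in: the safety tab is released, the bolt is drawn, and the gripper is holding the gate steadily open at about 1.47 rad; it took 11.6 s, and the reel, float and rule were not touched.

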